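Put the printed mounting-arm parts in their shaped holders

ROBOT

A 7-joint arm with a two-finger parallel gripper is mounted at the origin on the work surface. World frame = base frame: x ahead of the robot, y to its left, z up, the work surface at z = 0. Lengths are in m, angles in rad, forces in N, time in s.
With the tool pointing down it reaches from about 0.425 to 0.925 m from the base axis. Payload 6.8 kg.
Tool frame: the origin (TCP) lies midway between the tips of the shut fingers; the grasp point (between the pads) lies 19 mm behind it; z points along the fingers, y is the line along which they close (so a half turn about z gives the same grasp; the last joint's range is limited). The gripper opens to 85 mm and grips with 20 to 120 N. Pads are 22 mm wide; open, the fingers measure 114 mm over their backs; the gripper's body (76 mm by 85 mm) begins 54 mm behind the grasp point. The pads swing forward as they close: fully open they stand 13 mm farther back than shut.
Start: joints at [1.109, 0.477, 0.022, 1.555, -0.011, 1.109, -0.083], TCP at [0.234, -0.633, 0.231] pointing down, gripper open.
Joint ranges: [-2.96, 2.96], [-0.34, 2.1], [-1.41, 1.46], [0.24, 2.44], [-1.37, 4.51], [0.17, 1.92], [-2.96, 2.96]. Speed limits (rad/s): [2.39, 2.39, 3.14, 3.14, 3.14, 3.14, 3.14].

INTERFACE

Orientations are given as a rotation vector (axis times angle).
In Python, from bench import r gives the robot as it stands. The module is installed in compiled form; this text tells all that it offers.
- The arm moves only by the tool apply_moves, never from a script. Its argument "rows" is a list of rows, each a list of 6 numbers: the shift along the tool's x, y, z scaled (see below), then the turn, a rotation vector about the tool's x, y, z scaled (see below). A call has 1 to 5 rows; each row is the pose to reach, as a shift and turn from the pose commanded when the call began, along the tool's axes at that moment; what a row does not reach only later rows make up. The controller multiplies each number of a shift by 0.25 m and each number of a turn by 90 degrees. A row lasts 1/8 s, in which the tool goes at most 62.5 mm and 10.7 degrees, less where a joint would pass 70% of its speed; a pose out of reach is approached as far as the arm can. A call with a number of a shift or a turn outside -1 to 1 is refused whole. A call with a gripper value outside its range is refused whole. "claw" is the opening, from 0 (shut) to 1 (fully open), set as the call begins (left out, the last holds). The fingers move at their own pace and stop on an object; "newtons" is the grip in N (left out, the last holds). Time passes only in rows, so rows that repeat a pose let the fingers close. It gives the time, the measured TCP pose, the force, the opening and the grip force at its end, in the units of the state.
- r.get_obs(): the state, without advancing time (a new reading comes with each control period).
- r.grab_frame(name): name is "scene" or "top"; returns a dict with "pixels" (384x512x3 uint8, red, green, blue), "intrinsics" (3x3 intrinsics, pixels), "eye" and "attitude" of the camera in the world. Camera axes: x right, y up, looking along -z (the intrinsics and any distortion apply to the point x, -y, -z); pixel columns grow to the right and rows downward; lengths in m; the calibration is good to about 2 mm. A picture is of the moment at which its call begins. There is no depth.
- r.hand_in(): hands the job in; it is judged then, once.
Trained networks look in a picture, given as the dict that the camera call returned (one of the last four; its "shot" number tells which), for a name from the list of things; names that differ only in an ending like _2 or _b are one class to them, and where a whole thing is asked for, a point or a joint stands for the part that bears it (a point fixed in the world has none). Each returns a list of dicts, best first, with "conf" (0 to 1); they miss things now and then, are a little off and sometimes report something else, mostly with a low value. They report only what shows in the picture. A call takes as long as a camera call. They do not tell look-alikes from the thing itself.
- r.search_frame(picture, thing): "rect" ([left, top, width, height] in pixels, round what is visible of it).
- r.outline_of(picture, thing): "pixels" (384x512 bool, what is visible of it) and "rect" ([left, top, width, height] in pixels, round what is visible of it).
- r.landmark_of(picture, thing): "point" ([column, row] in pixels: a listed point, or the origin of a listed thing).
The state is a dict: "clock": time; "joints": joint angles; "qvel": joint speeds; "tau": joint torques, N m; "tcp_pos": TCP position; "orientation": TCP orientation; "contact_force": force on the tool from outside, world axes, zero at the start; "moment": the same for the moment, N m; "grip_width": finger opening in m; "gripper_force": force on a finger pad.
Only numpy, scipy, OpenCV 4.12 (cv2) and the standard library are available. Lean on these libraries where they do the work, as an engineer would, in place of code of your own. Each camera call takes 0.05 s, during which the arm holds its last target. There are 200 camera calls.

TASK

Lay out the printed mounting-arm kit for assembly: put each of the four red parts (long link, short link, star knob, table clamp) into the holder that is shaped for it, each lying flat on the floor of its holder, inside the rim, the clamp with its mouth around the holder's tongue and the knob with its hub up. Leave the little vase and the phone stand standing where they are.

Things in the scene. Friction and masses are not known exactly. Their poses are not given: they have to be found in the camera images.
- long_link_mid (a point): Middle of the long link: a red printed bar with round ends and an upright hole (14 mm) through each end, lying flat; 118 mm long, 26 mm wide (grip across this), 24 mm high. The point is its centre, 12 mm above its underside. x runs along its length; both ends are alike.
- short_link_mid (a point): Middle of the short link: the same red bar but only 74 mm long (26 mm wide, 24 mm high). The point is its centre, 12 mm above its underside. x runs along its length; both ends are alike.
- star_knob_hub (a point): Hub of the star knob: a red five-lobed disc 56 mm across and 12 mm thick, lying flat, with an upright round hub (24 mm diameter, grip this), its top 46 mm above the underside. The point is on the axis, 34 mm above the underside, 22 mm above the lobes. Its turn about the axis does not matter.
- table_clamp_spine (a point): Spine of the table clamp: a red C-shaped block lying flat, 24 mm high, outline 62 x 84 mm. The spine is a bar 84 mm long (along y), 18 mm wide (along x; grip across this). Two arms 20 mm wide run 44 mm from its ends to -x; the mouth between them is 44 mm wide, open to -x. The point is the spine's middle, 12 mm above the underside. x starts within 30 degrees of world x.
- long_holder_floor (a point): Long link's holder, fixed to the table: dark 3 mm floor, light grey rim 4 mm wide, its top 9 mm above the table. A slot with round ends, pocket 134 x 42 mm (8 mm play all round); a 44 mm finger gap in the rim in the middle of each long side. The point is the middle of the floor, 3 mm above the table; x runs along the slot.
- short_holder_floor (a point): Short link's holder, fixed to the table: dark 3 mm floor, light grey rim 4 mm wide, its top 9 mm above the table. A slot with round ends, pocket 91 x 42 mm (8 mm play all round); a 44 mm finger gap in the rim in the middle of each long side. The point is the middle of the floor, 3 mm above the table; x runs along the slot.
- knob_holder_floor (a point): Star knob's holder, fixed to the table: dark 3 mm floor, light grey rim 4 mm wide, its top 9 mm above the table. A round dish, pocket 72 mm in diameter (8 mm play all round). The point is the middle of the floor, 3 mm above the table.
- clamp_holder_floor (a point): Clamp's holder, fixed: 3 mm floor, grey rim to 9 mm above the table. Pocket 78 (x) x 100 mm (8 mm play); from its -x side a tongue 28 mm wide, rim-high, reaches 26 mm in, to lie in the clamp's mouth; 44 mm finger gap in the +x rim. The point is on the floor, 3 mm above the table, where the spine's middle belongs, 17 mm from the +x rim; the clamp's x goes along this x, not reversed.
- vase_mid (a point): Bystander: small purple printed vase, 76 mm high, up to 48 mm across, standing loose beyond the holders. The point is its middle, 38 mm up. Leave alone.
- phone_stand_mid (a point): Bystander: small blue printed phone stand, 46 by 50 mm, 56 mm high, standing loose between parts and holders. The point is 28 mm up over the middle of its foot. Leave alone.
Mind the look-alikes: they are no part of the job. What is shaped like the part that bears table_clamp_spine but pink or white is not meant. What is shaped like the part that bears clamp_holder_floor but blue is not meant.

How it is judged:
By the outcome, as a careful person would: the job done as asked, in the order asked, and still so for the second after the job is handed in, with the robot touching nothing.
It also fails if it takes over 106 s, if anything falls off the work surface, if the arm or the gripper's body presses on something with over 40 N, if the wrist force passes 120 N, or if a joint passes its speed limit or range.

## Working session

There is one attempt and no reset: what is moved stays moved. The work goes in short steps, Python scripts to look and compute and a tool call to move; the robot and the scene stay as the last step left them, time stands still between calls to the robot, and variables do not carry over. Pictures are saved under pics/ and viewed, at most 14 in all, crops included, and the job is handed in when it is done.

Besides the shell and the picture viewer there is one more tool, called after ">>>" by a JSON object that holds its "op" and its "data". apply_moves: Moves the arm, as the interface text tells. Its arguments: {"type":"object","properties":{"rows":{"type":"array","items":{"type":"array","items":{"type":"number"}}},"claw":{"type":"number"},"newtons":{"type":"number"}},"required":["rows"]}

```bash
mkdir -p pics
cat > h.py <<'E'
import numpy as np, cv2
from scipy.spatial.transform import Rotation as R
from bench import r
def att(f):
    a=np.array(f["attitude"],float)
    return a if a.shape==(3,3) else R.from_rotvec(a).as_matrix()
def ray(f,p,z):
    K=np.array(f["intrinsics"]); d=np.linalg.inv(K)@np.array([p[0],p[1],1.]); d=att(f)@np.array([d[0],-d[1],-d[2]])
    e=np.array(f["eye"]); return e+d*(z-e[2])/d[2]
def proj(f,P):
    c=att(f).T@(np.array(P)-np.array(f["eye"])); K=np.array(f["intrinsics"])
    q=K@np.array([c[0],-c[1],-c[2]]); return q[:2]/q[2]
def save(f,n,s=1.5):
    cv2.imwrite(f"pics/{n}.png",cv2.resize(f["pixels"][:,:,::-1],None,fx=s,fy=s,interpolation=cv2.INTER_CUBIC))
E
ls
python3 - <<'E'
from h import *
H=dict(long_link_mid=.012,short_link_mid=.012,star_knob_hub=.034,table_clamp_spine=.012,long_holder_floor=.003,short_holder_floor=.003,knob_holder_floor=.003,clamp_holder_floor=.003,vase_mid=.038,phone_stand_mid=.028)
o=r.get_obs();print(o)
for c in ("top","scene"):
    f=r.grab_frame(c); save(f,c+"0"); print(c,{k:v for k,v in f.items() if k!="pixels"})
    for n,z in H.items():
        for d in r.landmark_of(f,n)[:3]: print(n,round(d["conf"],2),np.round(d["point"],1),np.round(ray(f,d["point"],z),4))
E
```

```text
h.py
pics
{'clock': 0.0, 'joints': array([ 1.10891915,  0.47779132,  0.02234277,  1.55644927, -0.01146971,
        1.10931486, -0.08307018]), 'qvel': array([ 3.32845165e-05,  1.02060765e-03,  9.31026820e-05,  8.46581575e-05,
       -1.03428668e-03,  8.13558934e-04, -1.15236245e-03]), 'tau': array([ 5.81563181e-04, -5.96450222e+01,  1.60863485e+00, -2.81197232e+01,
        1.25666810e-02,  9.38805286e-03,  1.49435323e-05]), 'tcp_pos': array([ 0.23361878, -0.63264838,  0.2303326 ]), 'orientation': array([-3.09081179e+00, -5.52603222e-01,  7.59310911e-04]), 'contact_force': array([-0.46786966,  0.03588305, -0.67038461]), 'moment': array([-0.03969815,  0.01278635, -0.0216792 ]), 'gripper_force': 0.0, 'grip_width': 0.08531200550650224}
top {'intrinsics': array([[383.42278118,   0.        , 261.39369163],
       [  0.        , 383.42278118, 191.29915525],
       [  0.        ,   0.        ,   1.        ]]), 'eye': array([0.291866  , 0.00643451, 1.26195812]), 'attitude': array([ 0.14622439, -0.12473149, -1.58010572]), 'shot': 1}
long_link_mid 0.73 [241.1 197.6] [0.4893 0.0895 0.012 ]
short_
[... 1158 characters left out ...]
4 233.7] [ 0.3909 -0.3017  0.034 ]
table_clamp_spine 0.68 [250.7 148.3] [0.2309 0.2449 0.012 ]
table_clamp_spine 0.64 [286.3 165.1] [0.3934 0.2643 0.012 ]
table_clamp_spine 0.5 [294.7 137.3] [0.2788 0.4234 0.012 ]
long_holder_floor 0.76 [300.7 215.2] [0.6028 0.116  0.003 ]
short_holder_floor 0.64 [128.8 298.5] [ 0.5475 -0.4151  0.003 ]
short_holder_floor 0.58 [238.1 263.8] [ 0.6316 -0.1487  0.003 ]
knob_holder_floor 0.69 [339.4 169.8] [0.523  0.3911 0.003 ]
clamp_holder_floor 0.87 [130.  296.9] [ 0.5451 -0.4106  0.003 ]
clamp_holder_floor 0.86 [192.6 343.6] [ 0.7468 -0.3719  0.003 ]
vase_mid 0.62 [316.  241.9] [0.7318 0.0345 0.038 ]
phone_stand_mid 0.6 [262.2 219. ] [ 0.5622 -0.0017  0.028 ]
```

View pics/top0.png

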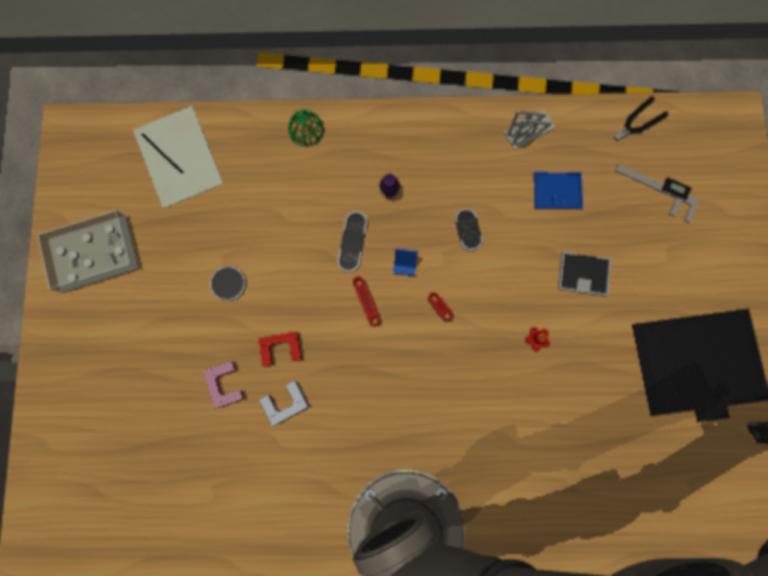

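View pics/scene0.png

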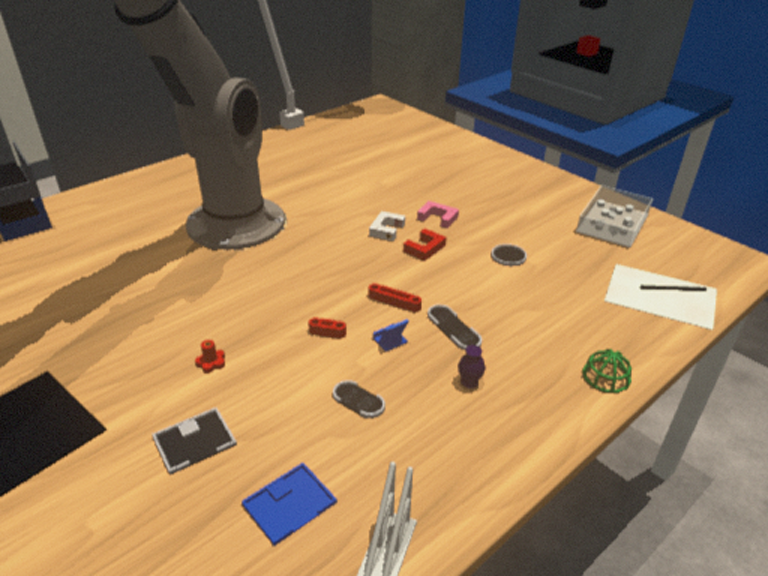

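The top view shows the red parts: long link (367,301), short link (441,306), knob (538,339) and clamp (280,349). The grey holders are at (352,240), (469,229), (228,283) and (585,274), with the tongue towards the robot. The blue holder and the pink and white clamps are decoys. Next I fit part models to the masks in both views.

```bash
cat > fit.py <<'E'
from h import *
from scipy.optimize import minimize
def slot(L,W,n=16):
    a=np.linspace(-np.pi/2,np.pi/2,n); c=np.c_[np.cos(a),np.sin(a)]*W/2
    return np.r_[c+[L/2-W/2,0],-c-[L/2-W/2,0]]
def disc(d): a=np.linspace(0,2*np.pi,40,endpoint=False); return np.c_[np.cos(a),np.sin(a)]*d/2
CL=np.array([[9,-42],[9,42],[-53,42],[-53,22],[-9,22],[-9,-22],[-53,-22],[-53,-42]])/1e3
PR={"long_link_mid":[(slot(.118,.026),0,.024)],"short_link_mid":[(slot(.074,.026),0,.024)],
"star_knob_hub":[(disc(.050),0,.012),(disc(.024),.012,.046)],"table_clamp_spine":[(CL,0,.024)],
"long_holder_floor":[(slot(.142,.050),0,.009)],"short_holder_floor":[(slot(.099,.050),0,.009)],
"knob_holder_floor":[(disc(.080),0,.009)],
"clamp_holder_floor":[(np.array([[21,-54],[21,54],[-65,54],[-65,-54]])/1e3,0,.009)]}
S=4
def render(f,name,q,z0=0):
    m=np.zeros((384*S,512*S),np.uint8); c,s=np.cos(q[2]),np.sin(q[2])
    for P,a,b in PR[name]:
        xy=P@np.array([[c,s],[-s,c]])+q[:2]
        lo,hi=[np.array([proj(f,[*p,z+z0]) for p in xy])*S+S/2 for z in (a,b)]
        for poly in [lo,hi]+[np.array([lo[i-1],lo[i],hi[i],hi[i-1]]) for i in range(len(xy))]:
            cv2.fillPoly(m,[np.round(poly*16).astype(np.int32)],1,shift=4)
    return cv2.resize(m.astype(np.float32),(512,384),interpolation=cv2.INTER_AREA)
def redmask(f,p,rad):
    h=cv2.cvtColor(f["pixels"],cv2.COLOR_RGB2HSV).astype(int)
    m=((h[...,0]<6)|(h[...,0]>172))&(h[...,1]>170)&(h[...,2]>50)
    yy,xx=np.mgrid[:384,:512]; return m&(np.hypot(xx-p[0],yy-p[1])<rad)
def fit(frames,masks,name,q0,z0=0):
    ms=[m.astype(np.float32) for m in masks]
    cost=lambda q: sum(np.abs(render(f,name,q,z0)-m).sum()/m.sum() for f,m in zip(frames,ms))
    best=None
    for _ in range(2):
        o=minimize(cost,q0,method="Nelder-Mead",options=dict(initial_simplex=np.array(q0)+np.array([[0,0,0],[.01,0,0],[0,.01,0],[0,0,.25]]),xatol=2e-4,fatol=1e-3,maxiter=120)); q0=o.x
    return o.x,o.fun
E
cat > m1.py <<'E'
from fit import *
I={"long_link_mid":(.483,.082,.35),"short_link_mid":(.458,-.086,.7),"star_knob_hub":(.39,-.298,0),"table_clamp_spine":(.417,.265,.1),
"long_holder_floor":(.609,.116,-.1),"short_holder_floor":(.64,-.15,.15),"knob_holder_floor":(.523,.386,0),"clamp_holder_floor":(.56,-.407,0)}
F=[r.grab_frame("top"),r.grab_frame("scene")]
for n,q in I.items():
    M=[]
    for f in F:
        p=proj(f,[q[0],q[1],.01])
        if "holder" in n:
            c=[d for d in r.outline_of(f,n)]
            cen=lambda d: np.array(np.nonzero(d["pixels"])).mean(1)[::-1]
            c=[d for d in c if d["pixels"].any()]; d=min(c,key=lambda d:np.hypot(*(cen(d)-p))); M.append(d["pixels"])
        else: M.append(redmask(f,p,50))
    res=[fit(F,M,n,q)]+[fit([f],[m],n,q) for f,m in zip(F,M)]
    for (x,e),t in zip(res,("both","top","scene")): print(n,t,np.round(x,4),round(float(e),3),[int(m.sum()) for m in M])
E
time python3 m1.py
```

```text
long_link_mid both [0.4778 0.0793 0.3667] 1.964 [233, 331]
long_link_mid top [0.4837 0.0822 0.3953] 0.601 [233, 331]
long_link_mid scene [0.4659 0.0889 0.1416] 1.307 [233, 331]
short_link_mid both [ 0.4626 -0.0819  0.4066] 2.87 [169, 145]
short_link_mid top [ 0.4641 -0.0833  0.6242] 1.007 [169, 145]
short_link_mid scene [ 0.4481 -0.0748  0.2409] 1.753 [169, 145]
star_knob_hub both [ 0.3903 -0.2929 -0.0367] 2.549 [119, 111]
star_knob_hub top [ 0.3926 -0.2911  0.0911] 0.709 [119, 111]
star_knob_hub scene [ 0.3824 -0.2919  0.327 ] 1.753 [119, 111]
table_clamp_spine both [0.3977 0.2719 0.1745] 1.587 [293, 294]
table_clamp_spine top [0.4007 0.2704 0.1592] 0.32 [293, 294]
table_clamp_spine scene [0.3823 0.2875 0.3284] 1.21 [293, 294]
long_holder_floor both [ 0.6124  0.1119 -0.1703] 0.304 [497, 538]
long_holder_floor top [ 0.6188  0.1112 -0.1908] 0.175 [497, 538]
long_holder_floor scene [ 0.6112  0.112  -0.1682] 0.12 [497, 538]
short_holder_floor both [ 0.6385 -0.1508  0.221 ] 0.232 [354, 573]
short_holder_floor top [ 0.6403 -0.1496  0.1546] 0.125 [354, 573]
short_holder_floor scene [ 0.6372 -0.1515  0.2335] 0.06 [354, 573]
knob_holder_floor both [0.5239 0.3905 0.052 ] 0.216 [477, 297]
knob_holder_floor top [ 0.5262  0.3899 -0.052 ] 0.038 [477, 297]
knob_holder_floor scene [0.5187 0.3912 0.0053] 0.056 [477, 297]
clamp_holder_floor both [ 0.555  -0.4075 -0.1412] 0.113 [902, 1492]
clamp_holder_floor top [ 0.5556 -0.4066 -0.1451] 0.049 [902, 1492]
clamp_holder_floor scene [ 0.5541 -0.4082 -0.137 ] 0.049 [902, 1492]
real	0m14.054s
user	0m16.777s
sys	0m3.024s
```

```bash
sed -i 's/if "holder" in n:/if 1:/; s/else: M.append.*//' m1.py; sed -i 's/^    res=/    if "holder" in n: continue\n    res=/' m1.py; python3 m1.py
```

```text
long_link_mid both [0.4792 0.0808 0.3993] 0.321 [264, 365]
long_link_mid top [0.4804 0.0805 0.3988] 0.119 [264, 365]
long_link_mid scene [0.473  0.0813 0.3936] 0.147 [264, 365]
short_link_mid both [ 0.4618 -0.0827  0.6084] 0.627 [130, 269]
short_link_mid top [ 0.4633 -0.0819  0.6404] 0.471 [130, 269]
short_link_mid scene [ 0.4599 -0.0815  0.6114] 0.119 [130, 269]
star_knob_hub both [ 0.3916 -0.2934  0.0014] 0.394 [190, 271]
star_knob_hub top [ 0.3936 -0.2917  0.1509] 0.13 [190, 271]
star_knob_hub scene [ 0.3886 -0.2949  0.3052] 0.173 [190, 271]
table_clamp_spine both [0.3982 0.2726 0.1743] 0.383 [351, 332]
table_clamp_spine top [0.3996 0.272  0.165 ] 0.15 [351, 332]
table_clamp_spine scene [0.3928 0.2742 0.1965] 0.139 [351, 332]Traceback (most recent call last):
  File "m1.py", line 12, in <module>
    c=[d for d in c if d["pixels"].any()]; d=min(c,key=lambda d:np.hypot(*(cen(d)-p))); M.append(d["pixels"])
                                             ~~~^^^^^^^^^^^^^^^^^^^^^^^^^^^^^^^^^^^^^^
ValueError: min() iterable argument is empty
```

```bash
cat > plan.py <<'E'
from h import *
def rot(y): return R.from_matrix([[np.cos(y),np.sin(y),0],[np.sin(y),-np.cos(y),0],[0,0,-1]])
def plan(wps):
    o=r.get_obs(); p=np.array(o["tcp_pos"]); q=R.from_rotvec(o["orientation"]); X=q.as_matrix()[:,0]
    print("t",round(o["clock"],2),"tcp",np.round(p,4),"yaw",round(np.arctan2(X[1],X[0]),3),"w",round(o["grip_width"],4),"F",round(o["gripper_force"],1))
    for x,y,z,a in wps:
        P=np.array([x,y,z]); Q=rot(a)
        k=int(np.ceil(max(np.linalg.norm(P-p)/.25,np.degrees((q.inv()*Q).magnitude())/42,1e-9)))
        for i in range(k):
            t=1/(k-i); P1=p+(P-p)*t; Q1=q*R.from_rotvec((q.inv()*Q).as_rotvec()*t)
            d=q.inv().apply(P1-p)/.25; w=(q.inv()*Q1).as_rotvec()/(np.pi/2)
            d,w=np.round(d,3),np.round(w,3)
            n=max(np.linalg.norm(d)*.25/.0625,np.linalg.norm(w)*90/10.7)
            print("row",d.tolist()+w.tolist(),"n>=",round(n,1))
            p=p+q.apply(d*.25); q=q*R.from_rotvec(w*np.pi/2)
E
python3 - <<'E'
from plan import *
plan([(.45,-.3,.2,.397),(.478,.081,.15,.397),(.478,.081,.003,.397)])
E
```

```text
t 2.5 tcp [ 0.2339 -0.6332  0.2313] yaw 0.354 w 0.0855 F 0.0
row [0.636, -0.475, 0.063, 0.0, -0.0, -0.014] n>= 3.2
row [0.647, -0.462, 0.062, 0.0, -0.0, -0.014] n>= 3.2
row [0.347, -0.681, 0.1, 0.0, -0.0, 0.0] n>= 3.1
row [0.347, -0.68, 0.1, 0.0, -0.0, 0.0] n>= 3.1
row [-0.0, -0.001, 0.588, 0.0, -0.0, 0.0] n>= 2.4
```

>>> {"op": "apply_moves", "data": {"rows": [[0.636,-0.475,0.063,0,0,-0.014],[0.636,-0.475,0.063,0,0,-0.014],[0.636,-0.475,0.063,0,0,-0.014],[0.636,-0.475,0.063,0,0,-0.014]], "claw": 0.8, "newtons": 40}}

```text
clock: 3.0
tcp_pos: [0.3454, -0.4622, 0.2155]
orientation: [-3.082, -0.598, -0.002]
contact_force: [-0.1, 0.0, -0.1]
grip_width: 0.0686
gripper_force: 0.0
```

>>> {"op": "apply_moves", "data": {"rows": [[0.647,-0.462,0.062,0,0,-0.014],[0.647,-0.462,0.062,0,0,-0.014],[0.647,-0.462,0.062,0,0,-0.014],[0.647,-0.462,0.062,0,0,-0.014]]}}

```text
clock: 3.5
tcp_pos: [0.4525, -0.296, 0.2001]
orientation: [-3.077, -0.631, -0.002]
contact_force: [0.1, -0.5, 0.8]
grip_width: 0.0685
gripper_force: 0.0
```

>>> {"op": "apply_moves", "data": {"rows": [[0.347,-0.681,0.1,0,0,0],[0.347,-0.681,0.1,0,0,0],[0.347,-0.681,0.1,0,0,0],[0.347,-0.681,0.1,0,0,0]]}}

```text
clock: 4.0
tcp_pos: [0.4642, -0.1059, 0.1749]
orientation: [-3.077, -0.63, 0.0]
contact_force: [-0.3, -0.4, 1.0]
grip_width: 0.0683
gripper_force: 0.0
```

>>> {"op": "apply_moves", "data": {"rows": [[0.347,-0.68,0.1,0,0,0],[0.347,-0.68,0.1,0,0,0],[0.347,-0.68,0.1,0,0,0],[0.347,-0.68,0.1,0,0,0]]}}

```text
clock: 4.5
tcp_pos: [0.4788, 0.0843, 0.15]
orientation: [-3.077, -0.629, -0.001]
contact_force: [0.4, -1.7, 0.1]
grip_width: 0.0684
gripper_force: 0.0
```

Run:
```python
from plan import *
plan([(.478,.081,.003,.397)])
f=r.grab_frame("scene"); c=f["pixels"][120:300,160:400,::-1]
cv2.imwrite("pics/a1.png",cv2.resize(c,None,fx=3,fy=3,interpolation=cv2.INTER_CUBIC))
print(r.get_obs()["joints"], proj(f,r.get_obs()["tcp_pos"]))
```

```text
t 4.5 tcp [0.4788 0.0843 0.15  ] yaw 0.403 w 0.0684 F 0.0
row [-0.009, 0.012, 0.588, -0.001, -0.001, 0.004] n>= 2.4
[ 0.00489965  0.2943469  -0.35383884  2.05824752  0.13871597  0.8107695
 -1.6010943 ] [265.02259505 159.94440178]
```

View pics/a1.png

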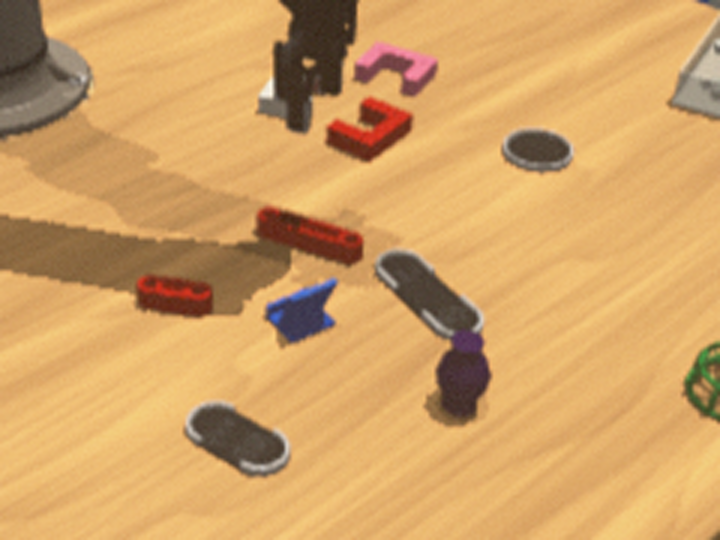

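The fingertips sit around (315,110) in the crop, where the TCP projects, and are lined up across the long link at (310,235). Going down.

>>> {"op": "apply_moves", "data": {"rows": [[-0.009,0.012,0.44,0,0,0.004],[-0.009,0.012,0.44,0,0,0.004],[-0.009,0.012,0.588,0,0,0.004],[-0.009,0.012,0.588,0,0,0.004]]}}

```text
clock: 5.05
tcp_pos: [0.4758, 0.074, 0.0011]
orientation: [3.081, 0.606, -0.009]
contact_force: [-0.1, 0.2, 0.7]
grip_width: 0.0682
gripper_force: 0.0
```

>>> {"op": "apply_moves", "data": {"rows": [[0,0,0,0,0,0],[0,0,0,0,0,0],[0,0,0,0,0,0],[0,0,0,0,0,0],[0,0,0,0,0,0]], "claw": 0.0}}

```text
clock: 5.68
tcp_pos: [0.4787, 0.0772, 0.0048]
orientation: [3.081, 0.61, 0.005]
contact_force: [-0.4, -1.2, 6.0]
grip_width: 0.025
gripper_force: 39.6
```

Run:
```python
from plan import *
plan([(.478,.081,.12,.397),(.6135,.1118,.10,-.17),(.6135,.1118,.0065,-.17)])
```

```text
t 5.67 tcp [0.4787 0.0772 0.0048] yaw 0.391 w 0.025 F 39.6
row [0.005, -0.015, -0.461, 0.001, -0.002, -0.004] n>= 1.8
row [0.547, 0.097, 0.08, -0.0, 0.0, 0.361] n>= 3.0
row [0.0, -0.0, 0.374, -0.0, 0.0, 0.0] n>= 1.5
```

>>> {"op": "apply_moves", "data": {"rows": [[0,0,-0.2,0,0,0],[0,0,-0.46,0,0,0],[0,0,-0.46,0,0,0],[0,0,-0.46,0,0,0]]}}

```text
clock: 6.18
tcp_pos: [0.4774, 0.077, 0.1189]
orientation: [3.081, 0.611, 0.003]
contact_force: [-0.6, -0.3, -1.1]
grip_width: 0.025
gripper_force: 39.8
```

>>> {"op": "apply_moves", "data": {"rows": [[0.547,0.097,0.08,0,0,0.361],[0.547,0.097,0.08,0,0,0.361],[0.547,0.097,0.08,0,0,0.361],[0.547,0.097,0.08,0,0,0.361],[0.547,0.097,0.08,0,0,0.361]]}}

```text
clock: 6.8
tcp_pos: [0.6111, 0.1067, 0.097]
orientation: [3.129, -0.269, -0.004]
contact_force: [-0.8, -0.2, -0.3]
grip_width: 0.0251
gripper_force: 39.8
```

```bash
cat > held.py <<'E'
from fit import *
from plan import plan
import sys
def held(n,q,z):
    F=[r.grab_frame("top"),r.grab_frame("scene")]
    for f,t in zip(F,("top","scene")):
        c=[d for d in r.outline_of(f,n) if d["pixels"].any()]
        p=proj(f,[q[0],q[1],z+.012]); cen=lambda d: np.array(np.nonzero(d["pixels"])).mean(1)[::-1]
        if not c: print(t,"none"); continue
        d=min(c,key=lambda d:np.hypot(*(cen(d)-p))); x,e=fit([f],[d["pixels"]],n,q,z); print(n,t,np.round(x,4),round(float(e),3),int(d["pixels"].sum()),"cen",cen(d),p)
    return F
E
python3 - <<'E'
from held import *
o=r.get_obs(); plan([(.6135,.1118,.0065,-.17)])
F=held("long_link_mid",(.6135,.1118,-.17),o["tcp_pos"][2]-.0048)
E
```

```text
t 6.8 tcp [0.6111 0.1067 0.097 ] yaw -0.172 w 0.0251 F 39.8
row [0.007, -0.022, 0.362, 0.001, 0.002, -0.001] n>= 1.5
top none
long_link_mid scene [ 0.6231  0.1129 -0.577 ] 0.764 229 cen [308.89956332 194.36681223] [305.18271352 189.88382563]
```

Run:
```python
from plan import *
plan([(.613,.1118,.03,-.17)])
```

```text
t 7.0 tcp [0.6121 0.1067 0.0982] yaw -0.174 w 0.0251 F 39.8
row [-0.0, -0.021, 0.273, 0.0, 0.0, -0.003] n>= 1.1
```

>>> {"op": "apply_moves", "data": {"rows": [[0,-0.021,0.273,0,0,0.003],[0,-0.021,0.273,0,0,0.003],[0,-0.021,0.273,0,0,0.003],[0,-0.021,0.273,0,0,0.003]]}}

```text
clock: 7.5
tcp_pos: [0.6153, 0.1124, 0.032]
orientation: [-3.128, 0.283, -0.005]
contact_force: [-0.1, -0.2, -0.8]
grip_width: 0.025
gripper_force: 39.8
```

Run:
```python
from held import *
F=[r.grab_frame(c) for c in ("top","scene")]
plan([(.613,.1118,.008,-.17)])
for i,f in enumerate(F):
    u,v=proj(f,[.613,.112,.02]).astype(int); c=f["pixels"][v-45:v+45,u-60:u+60,::-1]
    (a:=[c]) if i==0 else a.append(c)
cv2.imwrite("pics/a2.png",cv2.resize(np.hstack(a),None,fx=3.3,fy=3.3,interpolation=cv2.INTER_CUBIC))
```

```text
t 7.6 tcp [0.6151 0.1123 0.0318] yaw -0.181 w 0.0251 F 39.8
row [-0.008, 0.004, 0.095, -0.001, -0.002, -0.007] n>= 0.4
```

View pics/a2.png

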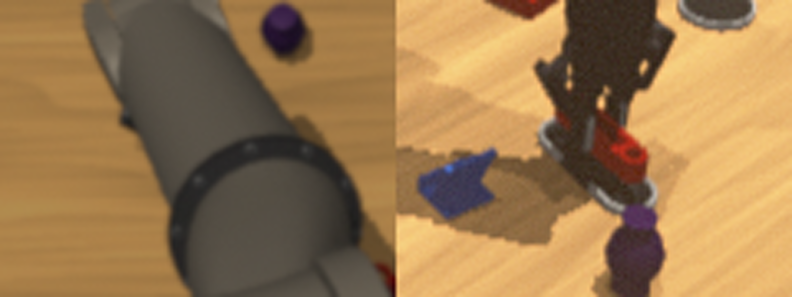

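The scene view shows the link lined up over its holder, at about (600,150). Lowering and releasing.

>>> {"op": "apply_moves", "data": {"rows": [[-0.008,0.004,0.06,0,0,-0.007],[-0.008,0.004,0.094,0,0,-0.007],[-0.008,0.004,0.094,0,0,-0.007],[-0.008,0.004,0.094,0,0,-0.007]]}}

```text
clock: 8.1
tcp_pos: [0.6113, 0.1113, 0.0067]
orientation: [3.13, -0.266, -0.001]
contact_force: [-3.9, -0.8, 10.4]
grip_width: 0.025
gripper_force: 42.8
```

>>> {"op": "apply_moves", "data": {"rows": [[0,0,0,0,0,0],[0,0,0,0,0,0],[0,0,0,0,0,0]], "claw": 0.6}}

```text
clock: 8.48
tcp_pos: [0.6114, 0.1116, 0.0059]
orientation: [3.13, -0.266, -0.001]
contact_force: [-0.3, -0.1, 0.2]
grip_width: 0.0514
gripper_force: 0.0
```

Run:
```python
from plan import *
plan([(.613,.1118,.15,-.17),(.54,0,.15,.2),(.4615,-.082,.12,.62),(.4615,-.082,.003,.62)])
```

```text
t 8.47 tcp [0.6114 0.1116 0.0059] yaw -0.169 w 0.0514 F 0.0
row [0.006, -0.002, -0.576, 0.0, 0.0, 0.0] n>= 2.3
row [-0.213, 0.49, -0.0, 0.0, 0.0, -0.235] n>= 2.1
row [-0.373, 0.26, 0.12, -0.0, 0.0, -0.267] n>= 2.2
row [0.001, -0.0, 0.468, -0.0, 0.0, -0.0] n>= 1.9
```

>>> {"op": "apply_moves", "data": {"rows": [[0,0,-0.2,0,0,0],[0,0,-0.576,0,0,0],[0,0,-0.576,0,0,0],[0,0,-0.576,0,0,0]]}}

```text
clock: 8.98
tcp_pos: [0.6136, 0.1121, 0.1534]
orientation: [-3.129, 0.266, -0.009]
contact_force: [0.1, 0.8, -0.7]
grip_width: 0.0505
gripper_force: 0.0
```

>>> {"op": "apply_moves", "data": {"rows": [[-0.213,0.49,0,0,0,-0.235],[-0.213,0.49,0,0,0,-0.235],[-0.213,0.49,0,0,0,-0.235],[-0.213,0.49,0,0,0,-0.235]], "claw": 0.75}}

```text
clock: 9.48
tcp_pos: [0.538, -0.0006, 0.1495]
orientation: [-3.126, -0.309, 0.002]
contact_force: [0.5, 0.4, 0.3]
grip_width: 0.0641
gripper_force: 0.0
```

>>> {"op": "apply_moves", "data": {"rows": [[-0.373,0.26,0.12,0,0,-0.267],[-0.373,0.26,0.12,0,0,-0.267],[-0.373,0.26,0.12,0,0,-0.267],[-0.373,0.26,0.12,0,0,-0.267],[-0.373,0.26,0.12,0,0,-0.267]]}}

```text
clock: 10.1
tcp_pos: [0.4613, -0.0808, 0.1204]
orientation: [-2.991, -0.959, -0.002]
contact_force: [-0.8, 0.6, 0.4]
grip_width: 0.0638
gripper_force: 0.0
```

Run:
```python
from held import *
F=held("long_link_mid",(.613,.1118,-.17),.003)
f=F[1]; u,v=proj(f,[.55,.03,.02]).astype(int); c=f["pixels"][v-80:v+80,u-100:u+100,::-1]
cv2.imwrite("pics/a3.png",cv2.resize(c,None,fx=3.5,fy=3.5,interpolation=cv2.INTER_CUBIC))
plan([(.4615,-.082,.004,.62)])
```

```text
long_link_mid top [ 0.6142  0.111  -0.1685] 0.119 272 cen [234.61397059 160.42279412] [234.26419779 161.08190847]
long_link_mid scene [ 0.6075  0.1116 -0.1926] 0.07 388 cen [301.88659794 214.1314433 ] [302.55905603 214.35136552]
t 10.3 tcp [ 0.4606 -0.0816  0.1204] yaw 0.62 w 0.0642 F 0.0
row [0.002, 0.003, 0.465, 0.0, -0.0, 0.0] n>= 1.9
```

View pics/a3.png

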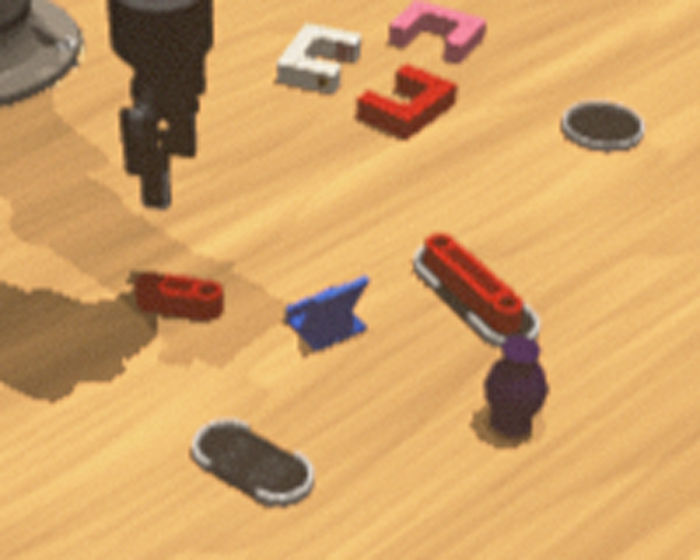

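The long link lies in its holder, seen at (475,285), with about 4 mm to spare inside the rim. Next is the short link.

>>> {"op": "apply_moves", "data": {"rows": [[0.004,0.002,0.25,0,0,0],[0.004,0.002,0.465,0,0,0],[0.004,0.002,0.465,0,0,0],[0.004,0.002,0.465,0,0,0]]}}

```text
clock: 10.8
tcp_pos: [0.4622, -0.082, 0.0054]
orientation: [2.991, 0.958, 0.002]
contact_force: [0.0, -0.0, 0.6]
grip_width: 0.0639
gripper_force: 0.0
```

>>> {"op": "apply_moves", "data": {"rows": [[0,0,0,0,0,0],[0,0,0,0,0,0],[0,0,0,0,0,0],[0,0,0,0,0,0],[0,0,0,0,0,0]], "claw": 0.0}}

```text
clock: 11.42
tcp_pos: [0.4623, -0.0825, 0.0058]
orientation: [2.991, 0.956, 0.004]
contact_force: [-2.5, -0.9, 12.3]
grip_width: 0.0247
gripper_force: 39.4
```

Run:
```python
from plan import *
plan([(.4616,-.0817,.12,.62),(.639,-.1505,.10,.21),(.639,-.1505,.035,.21)])
```

```text
t 11.43 tcp [ 0.4623 -0.0825  0.0058] yaw 0.619 w 0.0247 F 39.4
row [0.0, -0.003, -0.457, 0.001, -0.001, -0.001] n>= 1.8
row [0.418, 0.636, 0.081, 0.0, -0.0, 0.261] n>= 3.1
row [-0.0, 0.0, 0.26, 0.0, -0.0, 0.0] n>= 1.0
```

>>> {"op": "apply_moves", "data": {"rows": [[0,0,-0.2,0,0,0],[0,0,-0.457,0,0,0],[0,0,-0.457,0,0,0],[0,0,-0.457,0,0,0]]}}

```text
clock: 11.92
tcp_pos: [0.461, -0.0825, 0.1189]
orientation: [2.991, 0.956, 0.002]
contact_force: [-0.6, 0.4, -0.5]
grip_width: 0.025
gripper_force: 40.0
```

>>> {"op": "apply_moves", "data": {"rows": [[0.418,0.636,0.081,0,0,0.261],[0.418,0.636,0.081,0,0,0.261],[0.418,0.636,0.081,0,0,0.261],[0.418,0.636,0.081,0,0,0.261],[0.418,0.636,0.081,0,0,0.261]]}}

```text
clock: 12.55
tcp_pos: [0.6369, -0.1505, 0.0958]
orientation: [-3.123, -0.329, 0.006]
contact_force: [0.2, 1.1, -0.7]
grip_width: 0.0251
gripper_force: 40.0
```

>>> {"op": "apply_moves", "data": {"rows": [[0,0,0.2,0,0,0],[0,0,0.26,0,0,0],[0,0,0.26,0,0,0],[0,0,0.26,0,0,0]]}}

```text
clock: 13.05
tcp_pos: [0.6393, -0.151, 0.0347]
orientation: [3.124, 0.328, 0.003]
contact_force: [-0.3, -0.1, -0.2]
grip_width: 0.025
gripper_force: 40.0
```

Run:
```python
from held import *
F=[r.grab_frame(c) for c in ("top","scene")]
plan([(.639,-.1505,.009,.21)])
f=F[1]
for d in r.outline_of(f,"short_holder_floor")[:3]: print(d["conf"],d["rect"])
u,v=proj(f,[.639,-.15,.03]).astype(int); c=f["pixels"][v-45:v+45,u-60:u+60,::-1]
cv2.imwrite("pics/a4.png",cv2.resize(c,None,fx=5,fy=5,interpolation=cv2.INTER_CUBIC))
```

```text
t 13.15 tcp [ 0.6396 -0.1512  0.0348] yaw 0.209 w 0.025 F 40.0
row [-0.002, -0.003, 0.103, 0.001, -0.002, -0.001] n>= 0.4
0.61 [222.7, 254.3, 32.2, 23.9]
```

View pics/a4.png

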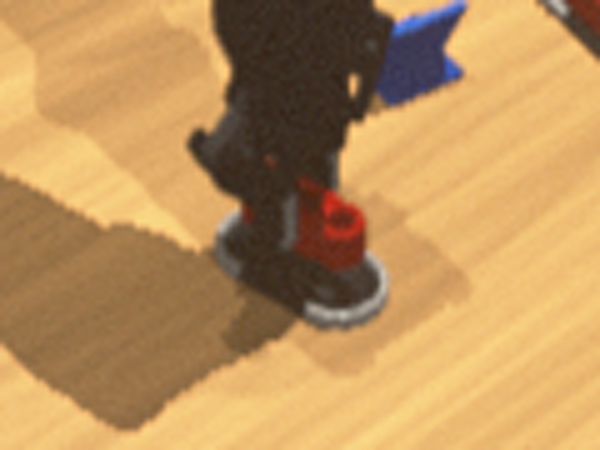

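The short link at (330,230) hovers over its holder. Lowering and releasing, then lifting and going to the knob.

>>> {"op": "apply_moves", "data": {"rows": [[-0.002,-0.003,0.06,0,0,-0.001],[-0.002,-0.003,0.103,0,0,-0.001],[-0.002,-0.003,0.103,0,0,-0.001],[-0.002,-0.003,0.103,0,0,-0.001]]}}

```text
clock: 13.7
tcp_pos: [0.6379, -0.1504, 0.007]
orientation: [3.124, 0.331, -0.0]
contact_force: [-0.2, 0.3, 3.8]
grip_width: 0.025
gripper_force: 43.4
```

>>> {"op": "apply_moves", "data": {"rows": [[0,0,0,0,0,0],[0,0,0,0,0,0],[0,0,0,0,0,0]], "claw": 0.6}}

```text
clock: 14.08
tcp_pos: [0.6376, -0.1503, 0.0069]
orientation: [-3.124, -0.331, 0.001]
contact_force: [0.2, 0.1, -0.5]
grip_width: 0.0511
gripper_force: 0.0
```

Run:
```python
from plan import *
plan([(.639,-.1505,.15,.21),(.391,-.2933,.15,.4),(.391,-.2933,.017,.4)])
```

```text
t 14.07 tcp [ 0.6376 -0.1503  0.0069] yaw 0.211 w 0.0511 F 0.0
row [0.005, 0.002, -0.572, -0.0, 0.0, 0.001] n>= 2.3
row [-0.545, 0.176, 0.0, -0.0, 0.0, -0.061] n>= 2.3
row [-0.558, 0.123, 0.0, -0.0, 0.0, -0.06] n>= 2.3
row [-0.0, 0.001, 0.532, -0.0, 0.0, -0.0] n>= 2.1
```

>>> {"op": "apply_moves", "data": {"rows": [[0,0,-0.2,0,0,0],[0,0,-0.572,0,0,0],[0,0,-0.572,0,0,0],[0,0,-0.572,0,0,0]]}}

```text
clock: 14.58
tcp_pos: [0.6398, -0.1507, 0.1536]
orientation: [3.122, 0.33, 0.009]
contact_force: [0.4, 0.4, -0.1]
grip_width: 0.0516
gripper_force: 0.0
```

>>> {"op": "apply_moves", "data": {"rows": [[-0.545,0.176,0,0,0,-0.061],[-0.545,0.176,0,0,0,-0.061],[-0.545,0.176,0,0,0,-0.061]], "claw": 0.75}}

```text
clock: 14.95
tcp_pos: [0.5089, -0.2246, 0.1486]
orientation: [-3.105, -0.472, 0.008]
contact_force: [0.1, 0.5, 1.4]
grip_width: 0.0638
gripper_force: 0.0
```

>>> {"op": "apply_moves", "data": {"rows": [[-0.558,0.123,0,0,0,-0.06],[-0.558,0.123,0,0,0,-0.06],[-0.558,0.123,0,0,0,-0.06],[-0.558,0.123,0,0,0,-0.06],[-0.558,0.123,0,0,0,-0.06]]}}

```text
clock: 15.58
tcp_pos: [0.3921, -0.2922, 0.1502]
orientation: [-3.078, -0.629, -0.002]
contact_force: [0.3, -0.1, -0.6]
grip_width: 0.0639
gripper_force: 0.0
```

Run:
```python
from held import *
F=held("short_link_mid",(.6385,-.1505,.21),.003)
f=F[1]; u,v=proj(f,[.53,-.23,.02]).astype(int); c=f["pixels"][v-75:v+75,u-95:u+95,::-1]
cv2.imwrite("pics/a5.png",cv2.resize(c,None,fx=4,fy=4,interpolation=cv2.INTER_CUBIC))
plan([(.391,-.2933,.017,.4)])
```

```text
short_link_mid top [ 0.6418 -0.1513  0.1091] 0.358 140 cen [312.64285714 152.10714286] [312.39203259 152.46909754]
short_link_mid scene [ 0.6359 -0.1499  0.2092] 0.06 358 cen [239.05586592 261.96368715] [239.20955939 262.36494432]
t 15.78 tcp [ 0.3914 -0.2924  0.1502] yaw 0.403 w 0.0645 F 0.0
row [-0.003, 0.003, 0.533, -0.0, -0.0, 0.002] n>= 2.1
```

View pics/a5.png

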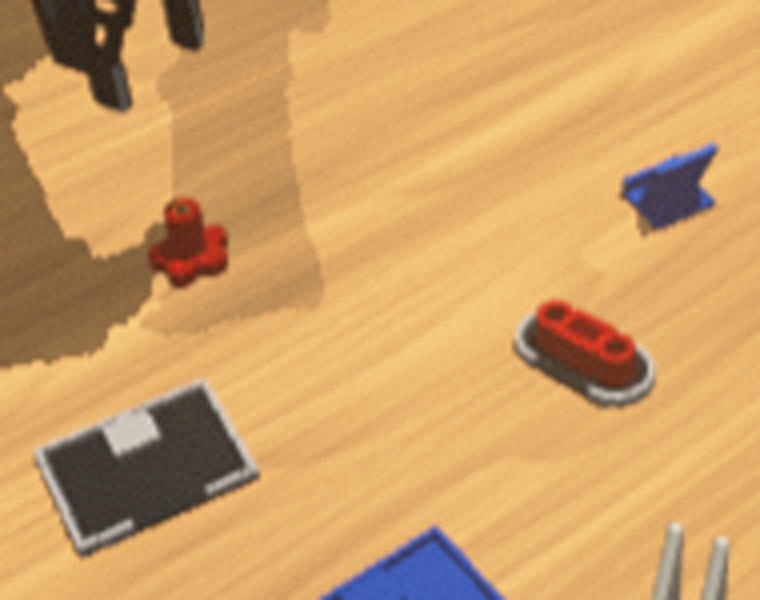

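The short link is well centred in its holder at (585,345), and the knob at (185,240) is below the gripper. Grasping its hub.

>>> {"op": "apply_moves", "data": {"rows": [[-0.003,0.003,0.25,0,0,0],[-0.003,0.003,0.45,0,0,0],[-0.003,0.003,0.533,0,0,0],[-0.003,0.003,0.533,0,0,0]]}}

```text
clock: 16.27
tcp_pos: [0.3893, -0.2931, 0.0156]
orientation: [-3.076, -0.627, 0.004]
contact_force: [0.4, 0.3, 0.0]
grip_width: 0.064
gripper_force: 0.0
```

>>> {"op": "apply_moves", "data": {"rows": [[0,0,0,0,0,0],[0,0,0,0,0,0],[0,0,0,0,0,0],[0,0,0,0,0,0],[0,0,0,0,0,0]], "claw": 0.0}}

```text
clock: 16.9
tcp_pos: [0.3907, -0.2949, 0.0184]
orientation: [3.077, 0.625, 0.003]
contact_force: [-0.8, 0.6, 6.6]
grip_width: 0.0231
gripper_force: 39.0
```

Run:
```python
from plan import *
plan([(.391,-.2933,.16,.4),(.52,-.05,.17,.75),(.5225,.3905,.12,1.2),(.5225,.3905,.05,1.2)])
```

```text
t 16.9 tcp [ 0.3907 -0.2949  0.0184] yaw 0.401 w 0.0231 F 39.0
row [0.004, -0.004, -0.566, 0.001, -0.001, 0.001] n>= 2.3
row [0.427, -0.348, -0.02, 0.0, 0.0, -0.112] n>= 2.2
row [0.481, -0.268, -0.021, 0.0, 0.0, -0.111] n>= 2.2
row [0.604, -0.642, 0.099, 0.0, 0.0, -0.143] n>= 3.5
row [0.732, -0.49, 0.1, 0.0, 0.0, -0.144] n>= 3.5
row [0.0, -0.001, 0.28, 0.0, 0.0, 0.0] n>= 1.1
```

>>> {"op": "apply_moves", "data": {"rows": [[0,0,-0.2,0,0,0],[0,0,-0.566,0,0,0],[0,0,-0.566,0,0,0],[0,0,-0.566,0,0,0]]}}

```text
clock: 17.4
tcp_pos: [0.3912, -0.2954, 0.1616]
orientation: [3.074, 0.624, 0.007]
contact_force: [-0.5, -1.2, -0.7]
grip_width: 0.0231
gripper_force: 39.4
```

>>> {"op": "apply_moves", "data": {"rows": [[0.427,-0.348,-0.02,0,0,-0.112],[0.427,-0.348,-0.02,0,0,-0.112],[0.427,-0.348,-0.02,0,0,-0.112]]}}

```text
clock: 17.77
tcp_pos: [0.4554, -0.1681, 0.163]
orientation: [-3.007, -0.903, -0.001]
contact_force: [-0.3, -0.4, -0.1]
grip_width: 0.0224
gripper_force: 39.4
```

>>> {"op": "apply_moves", "data": {"rows": [[0.481,-0.268,-0.021,0,0,-0.111],[0.481,-0.268,-0.021,0,0,-0.111],[0.481,-0.268,-0.021,0,0,-0.111]]}}

```text
clock: 18.15
tcp_pos: [0.5194, -0.0468, 0.1683]
orientation: [-2.918, -1.16, -0.001]
contact_force: [-1.1, -0.1, -0.6]
grip_width: 0.0228
gripper_force: 39.4
```

>>> {"op": "apply_moves", "data": {"rows": [[0.604,-0.642,0.099,0,0,-0.143],[0.604,-0.642,0.099,0,0,-0.143],[0.604,-0.642,0.099,0,0,-0.143],[0.604,-0.642,0.099,0,0,-0.143]]}}

```text
clock: 18.65
tcp_pos: [0.5181, 0.1714, 0.1429]
orientation: [-2.773, -1.475, 0.002]
contact_force: [0.0, 0.2, -0.8]
grip_width: 0.0225
gripper_force: 39.4
```

>>> {"op": "apply_moves", "data": {"rows": [[0.732,-0.49,0.1,0,0,-0.144],[0.732,-0.49,0.1,0,0,-0.144],[0.732,-0.49,0.1,0,0,-0.144],[0.732,-0.49,0.1,0,0,-0.144],[0.732,-0.49,0.1,0,0,-0.144]]}}

```text
clock: 19.27
tcp_pos: [0.5188, 0.3915, 0.1174]
orientation: [-2.587, -1.78, 0.003]
contact_force: [0.6, -0.6, -1.0]
grip_width: 0.0224
gripper_force: 39.4
```

Run:
```python
from plan import *
plan([(.5225,.3905,.05,1.2)])
```

```text
t 19.27 tcp [0.5188 0.3915 0.1174] yaw 1.205 w 0.0224 F 39.4
row [0.002, 0.016, 0.27, -0.001, 0.001, 0.003] n>= 1.1
```

>>> {"op": "apply_moves", "data": {"rows": [[0.002,0.01,0.27,0,0,0],[0.002,0.01,0.27,0,0,0],[0.002,0.01,0.27,0,0,0],[0.002,0.01,0.27,0,0,0]]}}

```text
clock: 19.77
tcp_pos: [0.524, 0.3898, 0.0538]
orientation: [-2.592, -1.775, -0.005]
contact_force: [-0.0, -0.2, 0.2]
grip_width: 0.0228
gripper_force: 39.4
```

Run:
```python
from held import *
f=r.grab_frame("scene")
plan([(.5225,.3905,.0215,1.2)])
u,v=proj(f,[.5225,.39,.03]).astype(int); c=f["pixels"][v-45:v+45,u-60:u+60,::-1]
cv2.imwrite("pics/a6.png",cv2.resize(c,None,fx=5,fy=5,interpolation=cv2.INTER_CUBIC))
```

```text
t 19.82 tcp [0.5239 0.3899 0.0538] yaw 1.202 w 0.0233 F 39.4
row [-0.0, -0.006, 0.129, 0.001, -0.002, 0.001] n>= 0.5
```

View pics/a6.png

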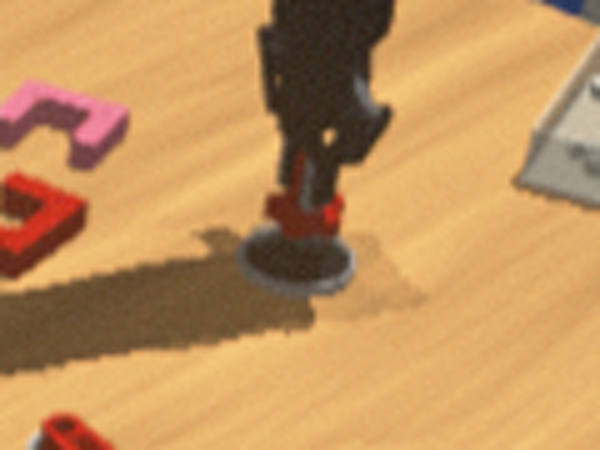

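The knob at (305,215) is upright above its dish at (298,260). Lowering and releasing.

>>> {"op": "apply_moves", "data": {"rows": [[0,-0.006,0.08,0,0,0],[0,-0.006,0.129,0,0,0],[0,-0.006,0.129,0,0,0],[0,-0.006,0.129,0,0,0]]}}

```text
clock: 20.32
tcp_pos: [0.5214, 0.3899, 0.0189]
orientation: [2.591, 1.777, -0.0]
contact_force: [-0.0, -0.3, 1.6]
grip_width: 0.0226
gripper_force: 43.6
```

>>> {"op": "apply_moves", "data": {"rows": [[0,0,0,0,0,0],[0,0,0,0,0,0],[0,0,0,0,0,0]], "claw": 0.6}}

```text
clock: 20.7
tcp_pos: [0.5212, 0.3897, 0.019]
orientation: [2.591, 1.777, -0.001]
contact_force: [0.4, 0.0, 0.2]
grip_width: 0.0511
gripper_force: 0.0
```

Run:
```python
from plan import *
plan([(.5225,.3905,.15,1.2),(.397,.273,.12,1.748),(.397,.273,.0045,1.748)])
```

```text
t 20.7 tcp [0.5212 0.3897 0.019 ] yaw 1.202 w 0.0511 F 0.0
row [0.005, 0.004, -0.524, -0.0, 0.0, 0.001] n>= 2.1
row [-0.62, -0.298, 0.12, -0.0, 0.0, -0.349] n>= 2.9
row [0.0, -0.0, 0.462, -0.0, 0.0, 0.0] n>= 1.8
```

>>> {"op": "apply_moves", "data": {"rows": [[0,0,-0.2,0,0,0],[0,0,-0.524,0,0,0],[0,0,-0.524,0,0,0],[0,0,-0.524,0,0,0]]}}

```text
clock: 21.2
tcp_pos: [0.522, 0.3903, 0.1516]
orientation: [2.591, 1.776, 0.004]
contact_force: [0.4, -0.2, 0.0]
grip_width: 0.0515
gripper_force: 0.0
```

>>> {"op": "apply_moves", "data": {"rows": [[-0.62,-0.298,0.12,0,0,-0.349],[-0.62,-0.298,0.12,0,0,-0.349],[-0.62,-0.298,0.12,0,0,-0.349],[-0.62,-0.298,0.12,0,0,-0.349],[-0.62,-0.298,0.12,0,0,-0.349]]}}

```text
clock: 21.82
tcp_pos: [0.3961, 0.2719, 0.1194]
orientation: [-2.015, -2.409, 0.001]
contact_force: [-0.2, -0.1, 0.6]
grip_width: 0.0514
gripper_force: 0.0
```

Run:
```python
from held import *
F=held("star_knob_hub",(.522,.39,0),.003)
f=F[1]; u,v=proj(f,[.46,.33,.04]).astype(int); c=f["pixels"][v-60:v+60,u-80:u+80,::-1]
cv2.imwrite("pics/a7.png",cv2.resize(c,None,fx=4.5,fy=4.5,interpolation=cv2.INTER_CUBIC))
plan([(.397,.273,.0045,1.748)])
```

```text
star_knob_hub top [0.5384 0.3843 0.1525] 2.349 58 cen [150.89655172 185.82758621] [150.5412114  189.03337589]
star_knob_hub scene [0.5148 0.3972 0.3117] 0.112 203 cen [339.49261084 164.42857143] [339.42702955 166.84824308]
t 22.02 tcp [0.3966 0.2731 0.1202] yaw 1.75 w 0.0513 F 0.0
row [-0.001, 0.001, 0.463, 0.0, -0.001, 0.001] n>= 1.9
```

View pics/a7.png

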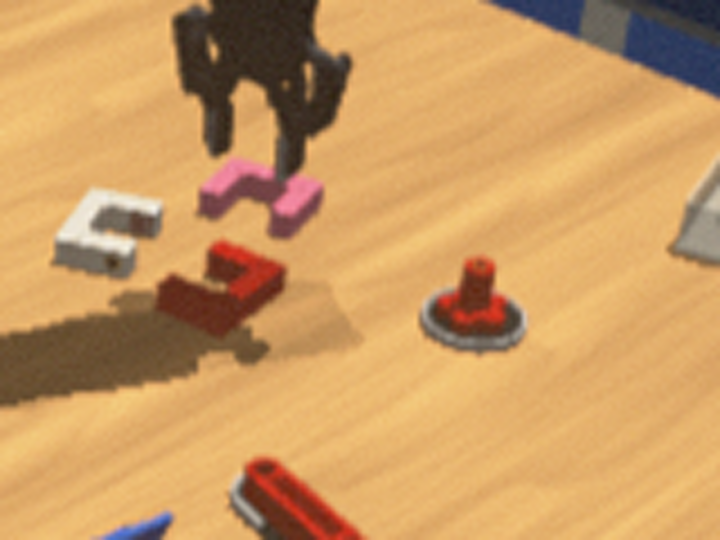

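The knob stands hub-up inside its dish at (475,310). The red clamp at (225,285) is below the gripper. Grasping its spine.

>>> {"op": "apply_moves", "data": {"rows": [[-0.001,0.001,0.25,0,0,0],[-0.001,0.001,0.42,0,0,0],[-0.001,0.001,0.463,0,0,0],[-0.001,0.001,0.463,0,0,0]]}}

```text
clock: 22.52
tcp_pos: [0.3964, 0.2727, 0.0047]
orientation: [-2.013, -2.412, 0.0]
contact_force: [-0.1, -0.3, 1.0]
grip_width: 0.051
gripper_force: 0.0
```

>>> {"op": "apply_moves", "data": {"rows": [[0,0,0,0,0,0],[0,0,0,0,0,0],[0,0,0,0,0,0],[0,0,0,0,0,0],[0,0,0,0,0,0]], "claw": 0.0}}

```text
clock: 23.15
tcp_pos: [0.3974, 0.2727, 0.0061]
orientation: [2.013, 2.41, 0.005]
contact_force: [0.6, -1.5, 6.3]
grip_width: 0.0174
gripper_force: 39.5
```

Run:
```python
from plan import *
plan([(.397,.273,.15,1.748),(.58,-.02,.17,1.6),(.555,-.4074,.12,1.43),(.555,-.4074,.04,1.43)])
```

```text
t 23.15 tcp [0.3974 0.2727 0.0061] yaw 1.75 w 0.0174 F 39.5
row [0.002, 0.0, -0.576, 0.002, -0.001, 0.001] n>= 2.3
row [-0.641, 0.257, -0.039, -0.0, 0.0, 0.047] n>= 2.8
row [-0.621, 0.303, -0.04, -0.0, 0.0, 0.047] n>= 2.8
row [-0.773, -0.073, 0.101, -0.0, 0.0, 0.054] n>= 3.1
row [-0.776, -0.007, 0.1, -0.0, 0.0, 0.055] n>= 3.1
row [-0.0, 0.0, 0.32, -0.0, 0.0, -0.0] n>= 1.3
```

>>> {"op": "apply_moves", "data": {"rows": [[0,0,-0.2,0,0,0],[0,0,-0.576,0,0,0],[0,0,-0.576,0,0,0],[0,0,-0.576,0,0,0]]}}

```text
clock: 23.65
tcp_pos: [0.3979, 0.2729, 0.1516]
orientation: [2.013, 2.408, 0.009]
contact_force: [0.6, -0.1, -1.3]
grip_width: 0.0171
gripper_force: 39.7
```

>>> {"op": "apply_moves", "data": {"rows": [[-0.641,0.257,-0.039,0,0,0.047],[-0.641,0.257,-0.039,0,0,0.047],[-0.641,0.257,-0.039,0,0,0.047],[-0.641,0.257,-0.039,0,0,0.047]]}}

```text
clock: 24.15
tcp_pos: [0.4894, 0.121, 0.1572]
orientation: [2.11, 2.327, -0.003]
contact_force: [-0.9, 0.3, -0.4]
grip_width: 0.0171
gripper_force: 39.6
```

>>> {"op": "apply_moves", "data": {"rows": [[-0.621,0.303,-0.04,0,0,0.047],[-0.621,0.303,-0.04,0,0,0.047],[-0.621,0.303,-0.04,0,0,0.047],[-0.621,0.303,-0.04,0,0,0.047]]}}

```text
clock: 24.65
tcp_pos: [0.5807, -0.0244, 0.1671]
orientation: [2.193, 2.25, -0.002]
contact_force: [-0.1, 0.8, -0.6]
grip_width: 0.0174
gripper_force: 39.6
```

>>> {"op": "apply_moves", "data": {"rows": [[-0.773,-0.073,0.101,0,0,0.054],[-0.773,-0.073,0.101,0,0,0.054],[-0.773,-0.073,0.101,0,0,0.054],[-0.773,-0.073,0.101,0,0,0.054]]}}

```text
clock: 25.15
tcp_pos: [0.5654, -0.2187, 0.1411]
orientation: [-2.285, -2.153, 0.005]
contact_force: [0.0, 0.7, -0.5]
grip_width: 0.0172
gripper_force: 39.6
```

>>> {"op": "apply_moves", "data": {"rows": [[-0.776,-0.007,0.1,0,0,0.055],[-0.776,-0.007,0.1,0,0,0.055],[-0.776,-0.007,0.1,0,0,0.055],[-0.776,-0.007,0.1,0,0,0.055],[-0.776,-0.007,0.1,0,0,0.055]]}}

```text
clock: 25.78
tcp_pos: [0.5561, -0.4059, 0.1173]
orientation: [-2.368, -2.061, -0.002]
contact_force: [-0.3, 1.0, -0.6]
grip_width: 0.0171
gripper_force: 39.6
```

Run:
```python
from held import *
o=r.get_obs(); F=held("table_clamp_spine",(.555,-.4074,-.141),o["tcp_pos"][2]-.006)
plan([(.555,-.4074,.04,1.43)])
```

```text
table_clamp_spine top [ 0.5549 -0.4057 -0.1132] 1.08 259 cen [393.89189189 174.22007722] [402.4289761  168.10330377]
table_clamp_spine scene [ 0.5501 -0.4082 -0.1537] 0.595 548 cen [117.43978102 259.82846715] [124.19455934 263.219352  ]
t 25.98 tcp [ 0.5569 -0.405   0.1184] yaw 1.435 w 0.0171 F 39.6
row [-0.011, -0.006, 0.314, 0.0, -0.001, 0.003] n>= 1.3
```

>>> {"op": "apply_moves", "data": {"rows": [[-0.011,-0.006,0.2,0,0,0.003],[-0.011,-0.006,0.314,0,0,0.003],[-0.011,-0.006,0.314,0,0,0.003],[-0.011,-0.006,0.314,0,0,0.003]]}}

```text
clock: 26.48
tcp_pos: [0.5552, -0.41, 0.0412]
orientation: [2.373, 2.056, 0.002]
contact_force: [0.1, -0.1, -0.3]
grip_width: 0.0175
gripper_force: 39.6
```

Run:
```python
from held import *
f=r.grab_frame("scene")
plan([(.555,-.4074,.0095,1.43)])
u,v=proj(f,[.53,-.4,.03]).astype(int); c=f["pixels"][v-45:v+45,u-60:u+60,::-1]
cv2.imwrite("pics/a8.png",cv2.resize(c,None,fx=5,fy=5,interpolation=cv2.INTER_CUBIC))
```

```text
t 26.52 tcp [ 0.5554 -0.4105  0.0416] yaw 1.427 w 0.0171 F 39.6
row [0.012, -0.004, 0.128, 0.002, 0.001, -0.002] n>= 0.5
```

View pics/a8.png

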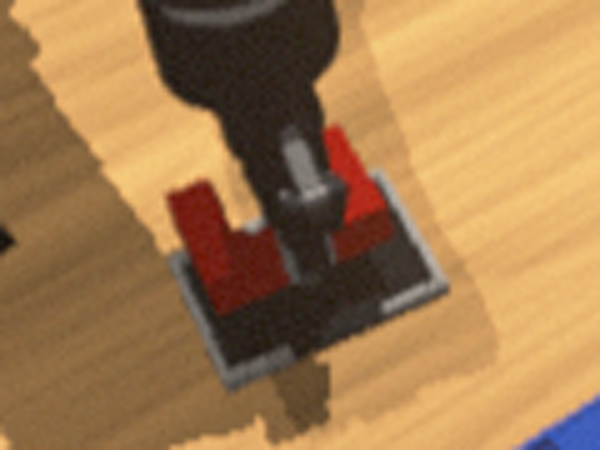

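The clamp hovers over its holder at (280,250) with the same orientation and its mouth towards the tongue. Lowering.

>>> {"op": "apply_moves", "data": {"rows": [[0.011,-0.004,0.07,0,0,0],[0.011,-0.004,0.128,0,0,0],[0.011,-0.004,0.128,0,0,0],[0.011,-0.004,0.128,0,0,0]]}}

```text
clock: 27.02
tcp_pos: [0.5534, -0.4075, 0.0073]
orientation: [2.375, 2.056, 0.0]
contact_force: [-0.0, 0.3, 2.7]
grip_width: 0.0172
gripper_force: 42.8
```

>>> {"op": "apply_moves", "data": {"rows": [[0,0,0,0,0,0],[0,0,0,0,0,0],[0,0,0,0,0,0]], "claw": 0.35}}

```text
clock: 27.4
tcp_pos: [0.553, -0.4077, 0.0072]
orientation: [-2.375, -2.055, 0.0]
contact_force: [-0.5, -0.3, 0.2]
grip_width: 0.0301
gripper_force: 0.0
```

>>> {"op": "apply_moves", "data": {"rows": [[0,0,-0.15,0,0,0],[0,0,-0.7,0,0,0],[0,0,-0.7,0,0,0],[0,0,-0.7,0,0,0],[0,0,-0.7,0,0,0]]}}

```text
clock: 28.02
tcp_pos: [0.5534, -0.408, 0.1833]
orientation: [2.374, 2.054, 0.0]
contact_force: [0.2, 0.1, -1.9]
grip_width: 0.0302
gripper_force: 0.0
```

Run:
```python
from plan import *
plan([(.35,-.55,.2,.9)])
```

```text
t 28.02 tcp [ 0.5534 -0.408   0.1833] yaw 1.426 w 0.0302 F 0.0
row [-0.679, -0.723, -0.067, 0.001, 0.0, 0.335] n>= 4.0
```

>>> {"op": "apply_moves", "data": {"rows": [[-0.68,-0.72,-0.07,0,0,0.335],[-0.68,-0.72,-0.07,0,0,0.335],[-0.68,-0.72,-0.07,0,0,0.335],[-0.68,-0.72,-0.07,0,0,0.335],[-0.68,-0.72,-0.07,0,0,0.335]]}}

```text
clock: 28.65
tcp_pos: [0.3427, -0.554, 0.1973]
orientation: [-2.833, -1.35, 0.008]
contact_force: [1.5, 0.5, -0.3]
grip_width: 0.0298
gripper_force: 0.0
```

Run:
```python
from held import *
F=held("table_clamp_spine",(.5535,-.4077,-.141),.003)
f=F[1]
crops=[]
for P,(w,h) in (((.53,-.40,.02),(50,45)),((.61,.11,.02),(50,45)),((.52,.39,.02),(50,45)),((.64,-.15,.02),(50,45))):
    u,v=proj(f,P).astype(int); crops.append(f["pixels"][v-h:v+h,u-w:u+w,::-1])
g=np.vstack([np.hstack(crops[:2]),np.hstack(crops[2:])])
cv2.imwrite("pics/a9.png",cv2.resize(g,None,fx=3.3,fy=3.3,interpolation=cv2.INTER_CUBIC)); save(F[0],"top9")
```

```text
table_clamp_spine top [ 0.5524 -0.4074 -0.0826] 0.137 423 cen [391.55791962 181.45862884] [391.17587873 176.10095542]
table_clamp_spine scene [ 0.5479 -0.411  -0.1518] 0.079 793 cen [127.16897856 290.48675914] [132.00200837 295.0754177 ]
```

View pics/a9.png

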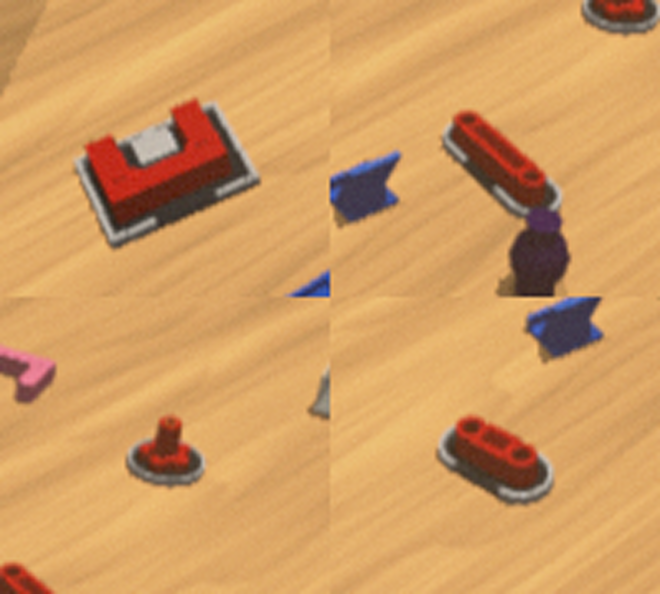

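View pics/top9.png

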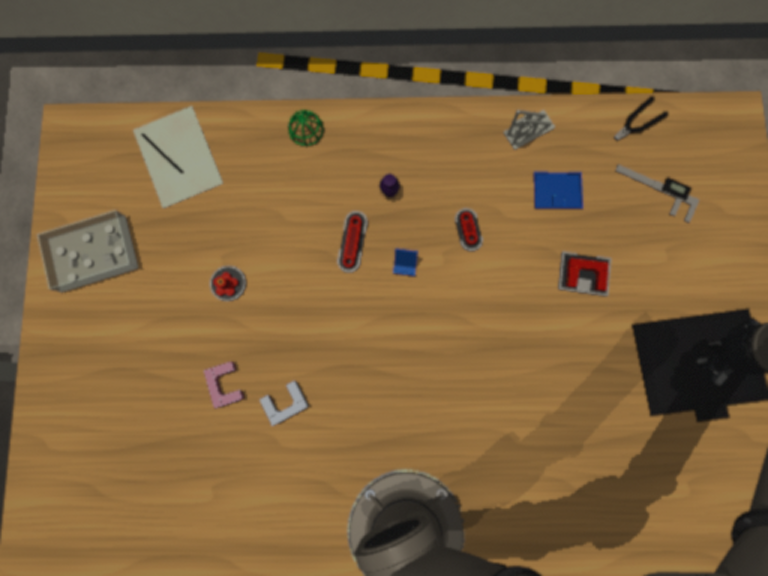

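All four parts lie in their holders: the clamp's mouth is around the tongue (top-left crop, 155,150), the links are inside their slots and the knob is hub-up. The vase and phone stand have not moved. Release heights match parts resting on the floors. Handing in.

```bash
python3 -c "
from bench import r
print(r.hand_in())"
```

```text
the job is handed in; nothing more can be done
None
```

The job is handed in: in the last camera pictures all four red parts lie flat in their holders (clamp mouth around the tongue, knob hub-up), and the vase and phone stand were not touched.

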